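# Post the exposed cassette through the sprung flap of the returns box

## Task

Post the exposed sample cassette, the white one with the blue band, into the light-tight returns box: hold it upright over the flap in the lid, push it down through the flap while still gripping it until about half of it is inside, then let go so that it drops in and the flap snaps shut behind it. Do not just drop it on the flap, and leave the yellow-banded fresh cassette standing where it is.

Things in the scene. Friction and masses are not known exactly. Their poses are not given: they have to be found in the camera images.
- exposed_mid (a point): Centre (half-way up) of the exposed cassette: loose upright white block, blue band and blue top, 30 (x) by 45 (y) by 85 mm tall (z), about 250 g. Grip across the 30 mm width, on the upper 30 mm only, so the lower part can pass the flap. The fresh cassette, a blue tape roll (19 mm high) and a black lens mount (90 mm high) stand near it in a row along y, in any order, 80 mm or more apart.
- fresh_mid (a point): Centre (half-way up) of the fresh cassette: same shape and size as the exposed one but with a yellow band and a yellow top. Leave it alone.
- slot (a point): Centre of the slot at the lid's top, 200 mm above the bench, z up. Fixed box, 180 x 180 x 200 mm, oak and aluminium, axes as this point, empty, 188 mm deep inside. Slot 56 mm along x, 72 mm along y: the cassette enters with its x along the slot's x (either way round), 13 mm to spare each side. A grey flap, flush with the lid, hinged at the slot's -x edge, closes it and swings down into the box.
- flap (a joint): Angle of the flap: 0 shut, level with the lid; up to 1.45 rad hanging down into the box. A spring closes it; pushing the cassette down through it takes about 3 N. With the cassette centred and its lower 45 mm below the lid the flap is about 1.2 rad open, and the cassette falls in by its own weight when let go.

How it is judged:
On the way:
1. the exposed cassette, still held or pressed by the gripper, pushes the flap at least 0.8 rad open, over the slot (value of joint flap above 0.8 rad and contact force between the fingers and exposed above 0.3 N and contact force between exposed and flap above 0.05 N and horizontal distance between exposed_mid and slot below 0.035 m).
At the end, for the whole second after the job is handed in: The exposed cassette lies at rest inside the returns box (its centre at least 90 mm below the lid's top and within the walls), the flap is shut (within 0.1 rad), and the fresh cassette stands upright (within 0.2 rad) within 30 mm of where it was (x of exposed_mid in the frame of slot between -0.085 and 0.085 m and y of exposed_mid in the frame of slot between -0.085 and 0.085 m and z of exposed_mid in the frame of slot below -0.09 m and value of joint flap below 0.1 rad and linear speed of exposed below 0.03 m/s and distance of fresh_mid from where it was at the start of the episode below 0.03 m and angle between fresh_mid's own z axis and vertical below 0.2 rad); the robot touches nothing.
It fails at once if the fresh cassette is lifted, tipped or moved more than 30 mm (distance of fresh_mid from where it was at the start of the episode above 0.03 m or angle between fresh_mid's own z axis and vertical above 0.35 rad).
It also fails if it takes over 40 s, if anything falls off the work surface, if the arm or the gripper's body presses on something with over 40 N, if the wrist force passes 120 N, or if a joint passes its speed limit or range.

## Robot

A 7-joint arm with a two-finger parallel gripper is mounted at the origin on the work surface. World frame = base frame: x ahead of the robot, y to its left, z up, the work surface at z = 0. Lengths are in m, angles in rad, forces in N, time in s.
With the tool pointing down it reaches from about 0.425 to 0.95 m from the base axis. Payload 16.7 kg.
Tool frame: the origin (TCP) lies at the very end of the fingers, on their centre line; the grasp point (between the pads) lies 19 mm behind it; z points along the fingers, y is the direction in which the jaws open and shut (so a half turn about z gives the same grasp; the last joint's range is limited). The gripper opens to 94 mm and grips with 3 to 60 N. Pads are 16 mm wide; open, the fingers measure 119 mm over their backs; the gripper's body (75 mm by 177 mm) begins 78 mm behind the grasp point.
Start: joints at [-1.262, 0.426, 0.074, 1.606, -0.034, 1.111, -0.067], TCP at [0.298, 0.605, 0.205] pointing down, gripper open.
Joint ranges: [-2.85, 2.85], [-0.5, 2.14], [-1.23, 1.37], [0.21, 2.46], [-1.02, 4.16], [0.16, 2.05], [-2.73, 2.73]. Speed limits (rad/s): [1.89, 1.89, 2.39, 2.39, 3.01, 3.01, 3.01].

## Interface

Orientations are given as a unit quaternion [w, x, y, z].
In Python, from plant import r gives the robot as it stands.
- The arm moves only by the shell command python3 -m jog 'ROWS' [OPENING] [FORCE]. ROWS is JSON, a list of rows, each a list of 6 numbers: the shift along the tool's x, y, z scaled (see below), then the turn, a rotation vector about the tool's x, y, z scaled (see below). A call has 1 to 10 rows; each row is the pose to reach, as a shift and turn from the pose commanded when the call began, along the tool's axes at that moment; what a row does not reach only later rows make up. The controller multiplies each number of a shift by 0.2 m and each number of a turn by 0.5 rad. A row lasts 1/8 s, in which the tool goes at most 62.5 mm and 10.7 degrees, less where a joint would pass 70% of its speed; a pose out of reach is approached as far as the arm can. A call with a number of a shift or a turn outside -1 to 1 is refused whole. A call with a gripper value outside its range is refused whole. OPENING is the opening, from 0 (shut) to 1 (fully open), set as the call begins (- or left out, the last holds). The fingers move at their own pace and stop on an object; FORCE is the grip in N (left out, the last holds). Time passes only in rows, so rows that repeat a pose let the fingers close. It gives the time, the measured TCP pose, the force and the opening at its end, in the units of the state.
- r.observe(): the state, without advancing time (a new reading comes with each control period).
- r.grab_frame(name): name is "side" or "top" or "wrist"; returns a dict with "frame" (480x640x3 uint8, red, green, blue), "K" (3x3 intrinsics, pixels), "R" (3x3) and "t" (3): a world point X has camera coordinates R X + t; the wrist camera has in their place "T_tool_cam" (4x4, takes a point from camera to tool coordinates, whose origin is the TCP and whose axes are the flange's). Camera axes: x right, y down, z forward; pixel columns grow to the right and rows downward; lengths in m; the calibration is good to about 2 mm. A picture is of the moment at which its call begins: read the wrist's pose just before it. There is no depth.
- r.close_job(): hands the job in, once; it reports no verdict.
The state is a dict: "time_s": time; "joint_pos": joint angles; "joint_vel": joint speeds; "joint_efforts": joint torques, N m; "eef_pos": TCP position; "eef_rot": TCP orientation; "wrist_force": force on the tool from outside, world axes, zero at the start; "torque": the same for the moment, N m; "opening": finger opening in m.
Only numpy, scipy, OpenCV 4.12 (cv2) and the standard library are available. Lean on these libraries where they do the work, as an engineer would, in place of code of your own. Each camera call takes 0.05 s, during which the arm holds its last target.

## Working session

There is one attempt and no reset: what is moved stays moved. The work goes in short steps, Python scripts to look and compute and a shell command to move; the robot and the scene stay as the last step left them, time stands still between calls to the robot, and variables do not carry over. Pictures are saved under pics/ and viewed, and the job is handed in when it is done.

```bash
ls; mkdir -p pics
python3 - <<'E'
from plant import r
import cv2
s=r.observe();print({k:(v if not hasattr(v,'round') else v) for k,v in s.items()})
for n in("side","top"):
    f=r.grab_frame(n);cv2.imwrite(f"pics/{n}0.png",f["frame"][:,:,::-1]);print(n,f["K"],f["R"],f["t"])
E
```

```text
pics
{'time_s': 0.0, 'joint_pos': array([-1.26250287,  0.42669813,  0.07386779,  1.60660701, -0.03414249,
        1.11080029, -0.06707663]), 'joint_vel': array([ 0.0003866 ,  0.00060549,  0.00102509, -0.00050326, -0.00065301,
        0.00033592,  0.000413  ]), 'joint_efforts': array([ 1.33388188e-03, -9.35821080e+01,  3.66683386e+00, -4.54200625e+01,
       -4.88380808e-02,  2.01878679e-02,  1.11544960e-04]), 'eef_pos': array([0.29816088, 0.605089  , 0.2047987 ]), 'eef_rot': array([-1.13237652e-04,  2.26923847e-01,  9.73912303e-01, -6.16246189e-04]), 'wrist_force': array([ 0.9287912 , -0.09093005, -0.54603559]), 'torque': array([ 0.00260013, -0.03471691, -0.01094064]), 'opening': 0.0938312141464412}
side [[551.16815023   0.         311.28737564]
 [  0.         551.16815023 244.56848092]
 [  0.           0.           1.        ]] [[ 0.89458188 -0.44688737  0.00386481]
 [-0.22874351 -0.46529521 -0.85508876]
 [ 0.38392664  0.76406286 -0.51846724]] [-0.4498068   0.27742771  0.96766905]
top [[602.66850089   0.         319.02215178]
 [  0.         602.66850089 241.3177529 ]
 [  0.           0.           1.        ]] [[ 0.01897024 -0.99973443  0.01308442]
 [-0.99769079 -0.01978185 -0.06497519]
 [ 0.06521677 -0.01182161 -0.99780109]] [0.01993235 0.52517934 1.3954797 ]
```

View pics/side0.png

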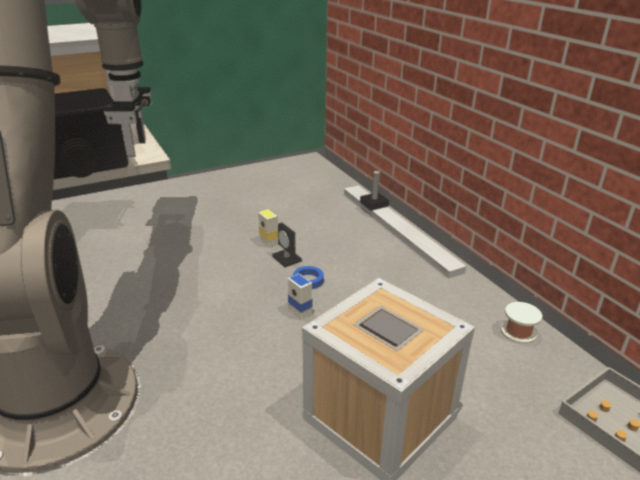

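View pics/top0.png

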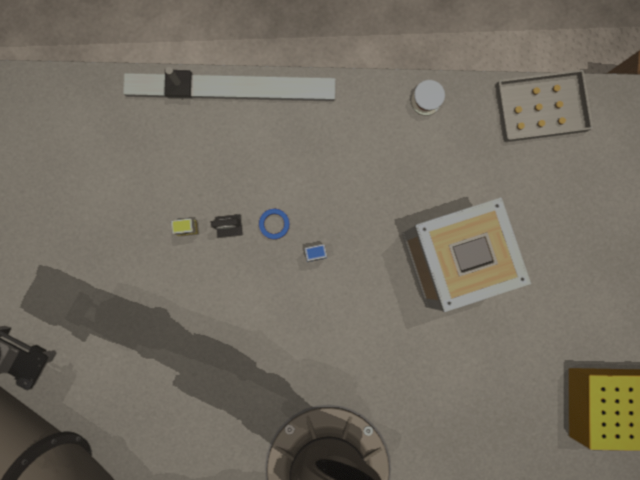

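The side view has the blue cassette at about (300,295), the tape roll at (308,276), the lens mount at (287,243) and the yellow cassette at (268,226). In the top view the blue top is at (316,252), the yellow top at (182,227), and the slot at (474,254) in a turned box. Next I measure edges with OpenCV.

```bash
cat > h.py <<'E'
import numpy as np,cv2
def ray(f,p,z):
    K,R,t=map(np.array,(f["K"],f["R"],f["t"]))
    d=R.T@np.linalg.inv(K)@np.array([p[0],p[1],1.]);c=-R.T@t
    return c+d*(z-c[2])/d[2]
def proj(f,X):
    K,R,t=map(np.array,(f["K"],f["R"],f["t"]))
    q=K@(R@np.array(X)+t);return q[:2]/q[2]
E
python3 - <<'E'
from plant import r
from h import *
for n in("top","side"):
    f=r.grab_frame(n);im=f["frame"];hsv=cv2.cvtColor(im,cv2.COLOR_RGB2HSV)
    for nm,lo,hi,z in(("blue",(105,120,60),(125,255,255),.085),("yellow",(24,120,90),(34,255,255),.085),("orange-lid",(12,40,120),(23,200,255),.2)):
        m=cv2.inRange(hsv,lo,hi);k,l,st,c=cv2.connectedComponentsWithStats(m)
        for i in range(1,k):
            if st[i,4]>60 :
                pts=np.argwhere(l==i)[:,::-1].astype(np.float32)
                W=np.array([ray(f,p,z)[:2] for p in pts],np.float32)
                print(n,nm,c[i].round(1),st[i,4],"world minrect",[np.round(x,4) for x in cv2.minAreaRect(W)])
    if n=="top":
        cv2.imwrite("pics/t1.png",cv2.resize(im[190:320,390:540,::-1],None,fx=5,fy=4.6*5/4.6*.92,interpolation=cv2.INTER_CUBIC))
        cv2.imwrite("pics/t2.png",cv2.resize(im[230:275,285:345,::-1],None,fx=12,fy=12,interpolation=cv2.INTER_CUBIC))
    else: cv2.imwrite("pics/s1.png",cv2.resize(im[260:320,270:340,::-1],None,fx=10,fy=10))
E
```

```text
top blue [273.6 223.4] 312 world minrect [array([0.5582, 0.1333]), array([0.0634, 0.0632]), np.float64(46.3309)]
top blue [315.3 251.9] 134 world minrect [array([0.4964, 0.0388]), array([0.0192, 0.0337]), np.float64(12.4322)]
top yellow [181.  225.5] 133 world minrect [array([0.5496, 0.3388]), array([0.0192, 0.0335]), np.float64(8.3321)]
top yellow [614.3 412.5] 3500 world minrect [array([ 0.156 , -0.6276]), array([0.1606, 0.1113]), np.float64(0.2431)]
top orange-lid [357.   49.5] 15866 world minrect [array([0.9316, 0.008 ]), array([1.0545, 0.1133]), np.float64(89.7783)]
top orange-lid [21.7 52.3] 367 world minrect [array([0.8917, 0.6581]), array([0.0275, 0.0825]), np.float64(1.3853)]
top orange-lid [473.  254.2] 3698 world minrect [array([ 0.4933, -0.2826]), array([0.1441, 0.1443]), np.float64(18.9032)]
top orange-lid [347.3 416.9] 210 world minrect [array([ 0.1633, -0.0273]), array([0.088, 0.015]), np.float64(66.105)]
top orange-lid [371.5 440.9] 207 world minrect [array([ 0.113 , -0.0802]), array([0.0399, 0.0303]), np.float64(27.7902)]
top orange-lid [272.7 459.5] 143 world minrec
[... 2274 characters left out ...]
1 world minrect [array([ 0.4736, -0.4205]), array([0.095 , 0.0076]), np.float64(45.0674)]
side orange-lid [605.4 405.2] 125 world minrect [array([ 0.6546, -0.5357]), array([0.0245, 0.0138]), np.float64(23.0915)]
side orange-lid [ 51.8 440.6] 3712 world minrect [array([ 0.0232, -0.2766]), array([0.0774, 0.139 ]), np.float64(79.6129)]
side orange-lid [592.6 415.1] 120 world minrect [array([ 0.6269, -0.5395]), array([0.0198, 0.0142]), np.float64(19.3538)]
side orange-lid [634.  424.1] 121 world minrect [array([ 0.6601, -0.5725]), array([0.0244, 0.0127]), np.float64(31.5089)]
side orange-lid [621.2 434.7] 128 world minrect [array([ 0.6325, -0.576 ]), array([0.0199, 0.0136]), np.float64(21.5259)]
```

View pics/t1.png

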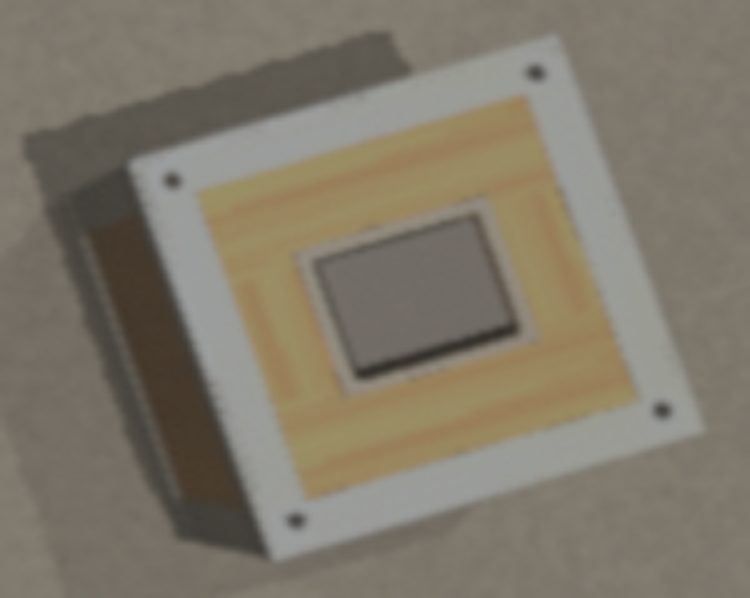

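View pics/t2.png

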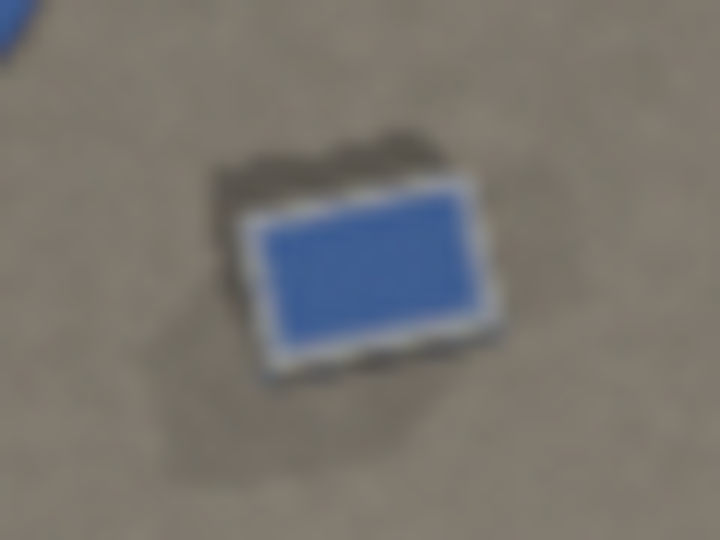

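```bash
cat >> h.py <<'E'
from scipy.spatial.transform import Rotation as Ro
def plan(s,xyz,yaw_deg):
    "numbers for one row to put the TCP at xyz, pointing down, tool y at yaw"
    q=s["eef_rot"];R=Ro.from_quat([q[1],q[2],q[3],q[0]])
    y=np.array([np.cos(np.radians(yaw_deg)),np.sin(np.radians(yaw_deg)),0]);z=np.array([0,0,-1.]);
    G=Ro.from_matrix(np.c_[np.cross(y,z),y,z])
    sh=R.inv().apply(np.array(xyz)-s["eef_pos"])/.2; tu=(R.inv()*G).as_rotvec()/.5
    return np.round(sh,3),np.round(tu,3)
def box(f,im,c,yaw,sx,sy,z0,z1,col):
    a=np.radians(yaw);M=np.array([[np.cos(a),-np.sin(a)],[np.sin(a),np.cos(a)]])
    for z in (z0,z1):
        P=[proj(f,[*(np.array(c)+M@np.array([i*sx/2,j*sy/2])),z]) for i,j in((1,1),(1,-1),(-1,-1),(-1,1))]
        cv2.polylines(im,[np.round(np.array(P)*16*1).astype(np.int32)],True,col,1,cv2.LINE_AA,4)
E
python3 - <<'E'
from plant import r
from h import *
out=[]
for n,crops in(("side",((260,325,265,345),(270,470,290,480))),("top",((225,280,280,350),(190,320,390,540)))):
    f=r.grab_frame(n);f=dict(f)
    for (a,b,c,d),k in zip(crops,(6,2.6)):
        k=int(k) ;big=cv2.resize(f["frame"][a:b,c:d,::-1],None,fx=k,fy=k,interpolation=cv2.INTER_CUBIC)
        g=dict(f);A=np.array([[k,0,(0.5-c)*k-.5],[0,k,(0.5-a)*k-.5],[0,0,1]]);g["K"]=A@f["K"]
        box(g,big,(.4964,.0388),11.5,.03,.045,0,.085,(0,255,0))
        box(g,big,(.493,-.282),18.8,.18,.18,.2,.2,(0,255,0));box(g,big,(.493,-.282),18.8,.056,.072,.2,.2,(0,0,255))
        out.append(big)
W=800;c=np.zeros((820,W,3),np.uint8)
h=max(out[0].shape[0],out[1].shape[0])
top=np.zeros((1000,1000,3),np.uint8)
y=0
for i in (0,2):
    x=0;hh=0
    for o in out[i:i+2]:
        top[y:y+o.shape[0],x:x+o.shape[1]]=o;x+=o.shape[1]+4;hh=max(hh,o.shape[0])
    y+=hh+4
im=top[:y,:900];s=min(800/900,600/y);cv2.imwrite("pics/ov.png",cv2.resize(im,None,fx=s,fy=s,interpolation=cv2.INTER_AREA))
print(plan(r.observe(),(.4964,.0388,.2),11.5))
E
```

```text
(array([-2.14 , -2.103,  0.027]), array([-1.000e-03,  1.000e-03,  1.824e+00]))
```

View pics/ov.png

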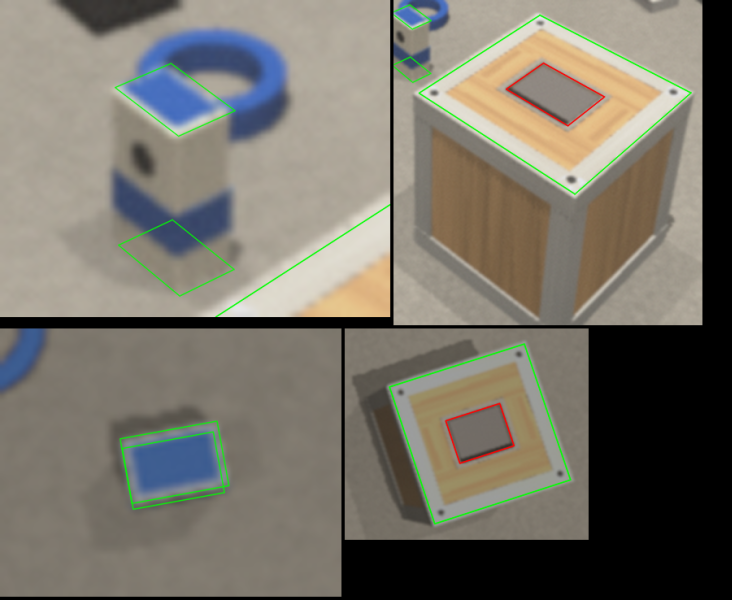

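The overlay of the measured boxes matches both views: lid and slot lie on their edges, and the cassette top is within about 2 mm. I start the approach.

```bash
python3 -m jog '[[-0.18,-0.18,0,0,0,0.15],[-0.36,-0.36,0,0,0,0.3],[-0.54,-0.54,0,0,0,0.45],[-0.71,-0.7,0,0,0,0.61],[-0.71,-0.7,0,0,0,0.61]]' 0.85 20
python3 -c "
from plant import r
from h import *
print(plan(r.observe(),(.4964,.0388,.2),11.5))"
```

```text
time_s: 0.92
eef_pos: [0.3655, 0.414, 0.206]
eef_rot: [0.0, 0.375, 0.927, 0.0]
wrist_force: [-0.3, 0.2, -0.3]
opening: 0.0796
(array([-1.774, -0.894,  0.03 ]), array([1.000e-03, 1.000e-03, 1.203e+00]))
```

```bash
python3 -m jog '[[-0.25,-0.13,0,0,0,0.15],[-0.5,-0.25,0,0,0,0.3],[-0.75,-0.37,0,0,0,0.45],[-0.9,-0.45,0,0,0,0.6],[-0.9,-0.45,0,0,0,0.6]]' 0.75 20
python3 -c "
from plant import r
from h import *
print(plan(r.observe(),(.4964,.0388,.2),11.5))"
```

```text
time_s: 1.55
eef_pos: [0.4325, 0.2264, 0.2057]
eef_rot: [0.0, 0.508, 0.861, 0.0]
wrist_force: [-0.1, -0.3, -0.3]
opening: 0.0704
(array([-0.976, -0.173,  0.028]), array([ 0.001, -0.   ,  0.607]))
```

```bash
python3 -m jog '[[-0.25,-0.05,0,0,0,0.15],[-0.5,-0.09,0,0,0,0.3],[-0.75,-0.14,0.02,0,0,0.45],[-0.976,-0.173,0.028,0,0,0.607],[-0.976,-0.173,0.028,0,0,0.607],[-0.976,-0.173,0.028,0,0,0.607]]' 0.75 20
python3 - <<'E'
from plant import r
from h import *
s=r.observe();print(s["eef_pos"],plan(s,(.4964,.0388,.054),11.5))
f=r.grab_frame("wrist");im=f["frame"][:,:,::-1].copy()
T=np.array(f["T_tool_cam"]);q=s["eef_rot"];W=np.eye(4);W[:3,:3]=Ro.from_quat([q[1],q[2],q[3],q[0]]).as_matrix();W[:3,3]=s["eef_pos"]
C=np.linalg.inv(W@T);g={"K":f["K"],"R":C[:3,:3],"t":C[:3,3]}
hsv=cv2.cvtColor(f["frame"],cv2.COLOR_RGB2HSV);m=cv2.inRange(hsv,(105,120,60),(125,255,255))
k,l,st,c=cv2.connectedComponentsWithStats(m)
for i in range(1,k):
    if st[i,4]>200:
        P=np.argwhere(l==i)[:,::-1].astype(np.float32)
        print(c[i],st[i,4],cv2.minAreaRect(np.array([ray(g,p,.085)[:2] for p in P[::3]],np.float32)))
box(g,im,(.4964,.0388),11.5,.03,.045,0,.085,(0,255,0));cv2.imwrite("pics/w1.png",im)
E
```

```text
time_s: 2.3
eef_pos: [0.4966, 0.0419, 0.1997]
eef_rot: [-0.0, 0.63, 0.776, -0.0]
wrist_force: [-0.4, 0.2, 0.2]
opening: 0.0704
[0.49656874 0.04193977 0.19970989] (array([-0.015, -0.004,  0.729]), array([-0.001, -0.   ,  0.012]))
[403.93818182 148.39545455] 2200 ((0.5491902828216553, 0.13100586831569672), (0.057448744773864746, 0.05656816065311432), 88.24163055419922)
[317.5574977  244.42686293] 1087 ((0.4959035813808441, 0.03705807775259018), (0.022389516234397888, 0.0372832715511322), 11.93338680267334)
```

View pics/w1.png

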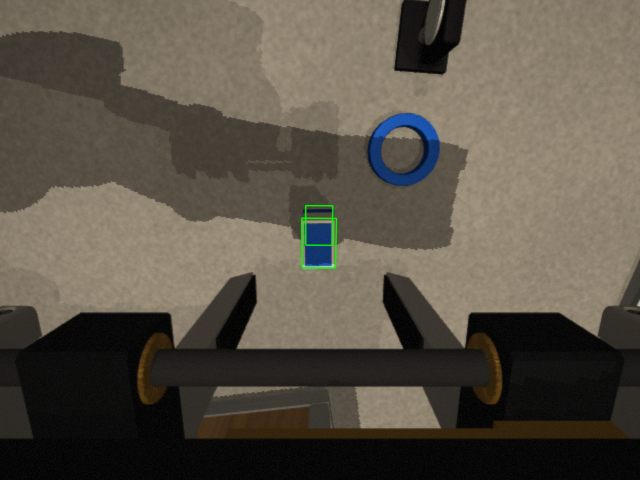

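The wrist view has the blue top at (318,244) between the open fingers, agreeing with the top camera within 2 mm. Clear to descend and grip.

```bash
python3 -m jog '[[-0.018,-0.005,0.2,0,0,0.02],[-0.018,-0.005,0.4,0,0,0.02],[-0.018,-0.005,0.6,0,0,0.02],[-0.018,-0.005,0.728,0,0,0.02],[-0.018,-0.005,0.728,0,0,0.02],[-0.018,-0.005,0.728,0,0,0.02],[-0.018,-0.005,0.728,0,0,0.02]]' 0.75 20
python3 -m jog '[[0,0,0,0,0,0],[0,0,0,0,0,0],[0,0,0,0,0,0],[0,0,0,0,0,0],[0,0,0,0,0,0],[0,0,0,0,0,0]]' 0 25
python3 - <<'E'
from plant import r
from h import *
cv2.imwrite("pics/s2.png",r.grab_frame("side")["frame"][180:360,200:440,::-1].repeat(3,0).repeat(3,1))
E
```

```text
time_s: 3.22
eef_pos: [0.497, 0.0372, 0.0554]
eef_rot: [0.0, 0.635, 0.773, 0.001]
wrist_force: [0.0, -1.2, -0.5]
opening: 0.0703
time_s: 3.98
eef_pos: [0.4962, 0.0365, 0.0543]
eef_rot: [0.0, 0.635, 0.772, -0.0]
wrist_force: [-0.2, 0.3, 0.6]
opening: 0.03
```

View pics/s2.png

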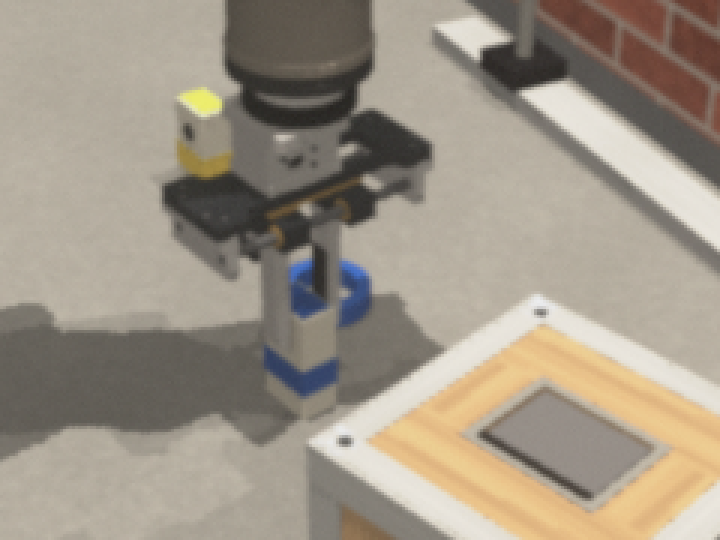

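The cassette is held at its upper part (about (300,320) in the crop), with the opening at exactly 30 mm. I lift now.

```bash
python3 -m jog '[[0,0,-0.1,0,0,0],[0,0,-0.3,0,0,0],[0,0,-0.5,0,0,0],[0,0,-0.75,0,0,0],[0,0,-1,0,0,0],[0,0,-1,0,0,0]]' 0 25
python3 -m jog '[[0,0,-0.15,0,0,0],[0,0,-0.25,0,0,0],[0,0,-0.25,0,0,0],[0,0,-0.25,0,0,0]]' 0 25
python3 - <<'E'
from plant import r
from h import *
s=r.observe();print(plan(s,(.493,-.282,.305),18.8))
cv2.imwrite("pics/s3.png",r.grab_frame("side")["frame"][100:360,200:440,::-1].repeat(2,0).repeat(2,1))
E
```

```text
time_s: 4.78
eef_pos: [0.4977, 0.0368, 0.2573]
eef_rot: [0.001, 0.635, 0.772, 0.002]
wrist_force: [-0.4, -0.6, -2.4]
opening: 0.0299
time_s: 5.28
eef_pos: [0.4956, 0.0365, 0.3027]
eef_rot: [-0.0, 0.635, 0.772, -0.001]
wrist_force: [0.1, 0.5, -3.2]
opening: 0.03
(array([-1.56 , -0.321, -0.01 ]), array([-0.004,  0.   , -0.267]))
```

View pics/s3.png

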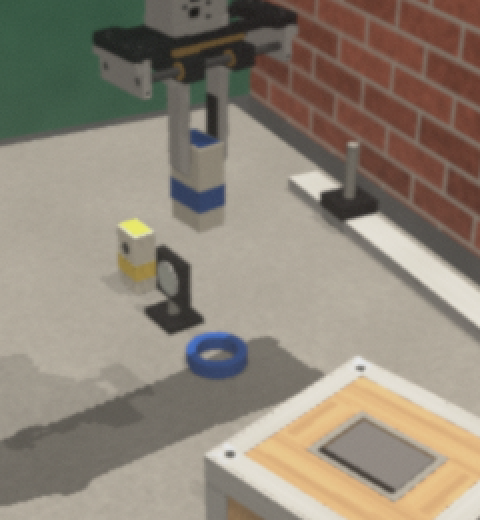

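The cassette hangs upright in the gripper, and its bottom at about z = 0.249 clears the lid by 49 mm. Carrying it over now.

```bash
python3 -m jog '[[-0.1,-0.02,0,0,0,-0.03],[-0.3,-0.06,0,0,0,-0.08],[-0.5,-0.1,0,0,0,-0.13],[-0.7,-0.14,0,0,0,-0.17],[-0.8,-0.16,0,0,0,-0.2],[-0.8,-0.16,0,0,0,-0.2]]' 0 25
python3 -c "
from plant import r
from h import *
print(plan(r.observe(),(.493,-.282,.3),18.8))"
```

```text
time_s: 6.08
eef_pos: [0.4951, -0.128, 0.3033]
eef_rot: [-0.0, 0.597, 0.802, -0.001]
wrist_force: [-0.8, 1.0, -2.7]
opening: 0.0305
(array([-0.734, -0.231,  0.017]), array([-0.003,  0.   , -0.073]))
```

```bash
python3 -m jog '[[-0.15,-0.05,0,0,0,-0.02],[-0.35,-0.11,0,0,0,-0.04],[-0.55,-0.17,0,0,0,-0.06],[-0.7,-0.22,0,0,0,-0.07],[-0.734,-0.231,0.017,0,0,-0.073],[-0.734,-0.231,0.017,0,0,-0.073],[-0.734,-0.231,0.017,0,0,-0.073]]' 0 25
python3 - <<'E'
from plant import r
from h import *
s=r.observe();print(s["eef_pos"],plan(s,(.493,-.282,.3),18.8))
o=[]
for n,(a,b,c,d) in(("side",(180,400,290,490)),("top",(160,340,380,580))):
    f=r.grab_frame(n);big=cv2.resize(f["frame"][a:b,c:d,::-1],None,fx=2,fy=2)
    g=dict(f);g["K"]=np.array([[2,0,-2*c],[0,2,-2*a],[0,0,1.]])@f["K"]
    box(g,big,(.493,-.282),18.8,.056,.072,.2,.2,(0,0,255))
    z=s["eef_pos"][2]-.054;box(g,big,(.493,-.282),18.8,.03,.045,z,z+.085,(0,255,0))
    o.append(cv2.resize(big,(400,400*big.shape[0]//big.shape[1])))
h=min(x.shape[0] for x in o);cv2.imwrite("pics/o4.png",np.hstack([x[:h] for x in o]))
E
```

```text
time_s: 6.95
eef_pos: [0.4945, -0.279, 0.3006]
eef_rot: [-0.0, 0.58, 0.814, 0.0]
wrist_force: [-0.0, -0.2, -2.2]
opening: 0.0301
[ 0.4945168  -0.27900448  0.30061016] (array([-0.012, -0.012,  0.003]), array([-0.   , -0.001,  0.009]))
```

View pics/o4.png

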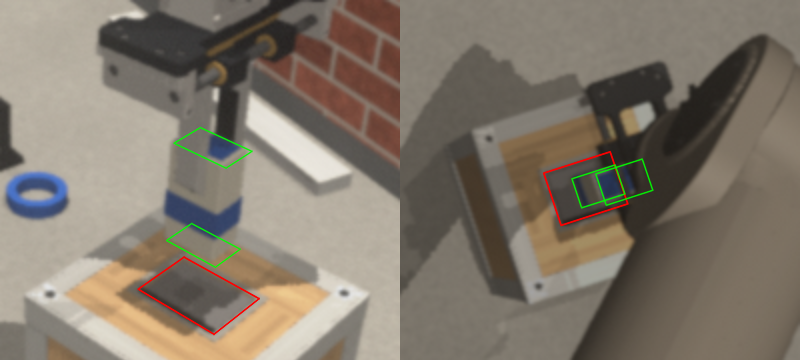

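Both views put the cassette over the slot within about 3 mm. I correct that, then push down slowly in two steps.

```bash
python3 -m jog '[[-0.012,-0.012,0.08,0,0,0.009],[-0.012,-0.012,0.16,0,0,0.009],[-0.012,-0.012,0.2,0,0,0.009],[-0.012,-0.012,0.23,0,0,0.009],[-0.012,-0.012,0.26,0,0,0.009],[-0.012,-0.012,0.29,0,0,0.009],[-0.012,-0.012,0.32,0,0,0.009],[-0.012,-0.012,0.32,0,0,0.009]]' 0 25
python3 - <<'E'
from plant import r
from h import *
s=r.observe();print(plan(s,(.493,-.282,.207),18.8))
cv2.imwrite("pics/s5.png",cv2.resize(r.grab_frame("side")["frame"][200:400,290:490,::-1],None,fx=3,fy=3))
E
```

```text
time_s: 8.05
eef_pos: [0.4928, -0.2834, 0.2365]
eef_rot: [0.0, 0.583, 0.813, 0.0]
wrist_force: [3.0, -0.2, -2.3]
opening: 0.0297
(array([0.006, 0.003, 0.148]), array([ 0.   , -0.   , -0.003]))
```

View pics/s5.png

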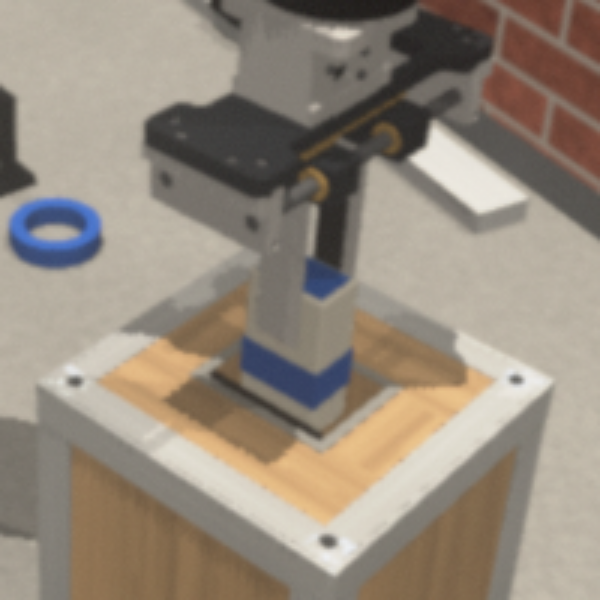

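The cassette is inside the slot opening with its foot about 17 mm below the lid (around (300,420)), and the flap is yielding. Pushing on to half depth.

```bash
python3 -m jog '[[0.002,0,0.03,0,0,0],[0.003,0,0.06,0,0,0],[0.003,0,0.09,0,0,0],[0.003,0,0.12,0,0,0],[0.003,0,0.145,0,0,0],[0.003,0,0.145,0,0,0],[0.003,0,0.145,0,0,0]]' 0 25
python3 - <<'E'
from plant import r
from h import *
cv2.imwrite("pics/s6.png",cv2.resize(r.grab_frame("side")["frame"][200:400,290:490,::-1],None,fx=3,fy=3))
E
```

```text
time_s: 8.98
eef_pos: [0.4924, -0.2829, 0.2079]
eef_rot: [-0.0, 0.583, 0.813, -0.0]
wrist_force: [0.8, -0.1, -2.5]
opening: 0.03
```

View pics/s6.png

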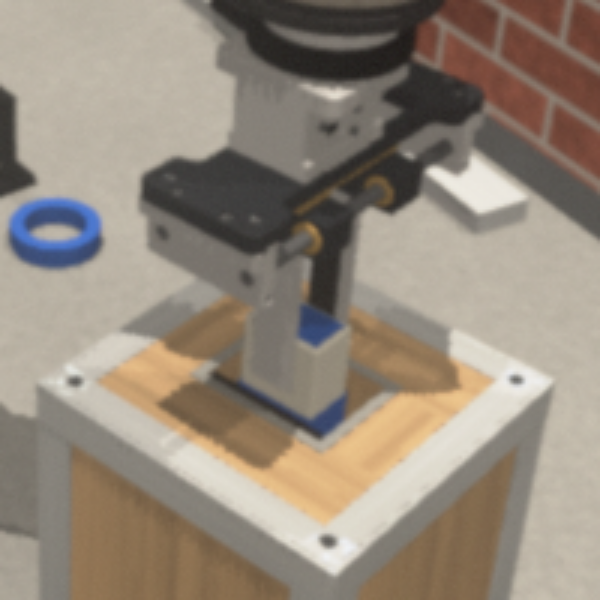

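The band is now mostly below the lid (about (320,405)), so about 46 mm is in. I release it.

```bash
python3 -m jog '[[0,0,0,0,0,0],[0,0,0,0,0,0],[0,0,0,0,0,0],[0,0,0,0,0,0],[0,0,0,0,0,0],[0,0,0,0,0,0]]' 0.8 25
python3 - <<'E'
from plant import r
from h import *
cv2.imwrite("pics/s7.png",cv2.resize(r.grab_frame("side")["frame"][200:400,290:490,::-1],None,fx=3,fy=3))
E
```

```text
time_s: 9.78
eef_pos: [0.4925, -0.283, 0.2079]
eef_rot: [-0.0, 0.583, 0.813, -0.0]
wrist_force: [-0.2, -0.4, -0.2]
opening: 0.0752
```

View pics/s7.png

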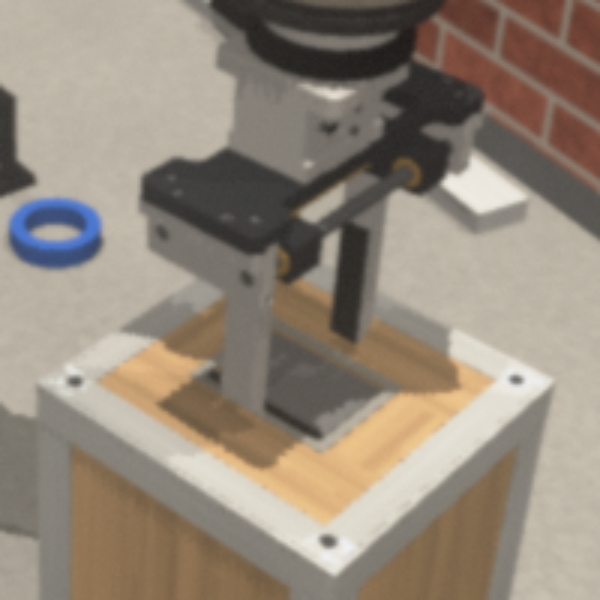

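The cassette has dropped in and the flap looks shut again (about (320,385)). I raise the gripper straight up and check.

```bash
python3 -m jog '[[0,0,-0.1,0,0,0],[0,0,-0.3,0,0,0],[0,0,-0.5,0,0,0],[0,0,-0.7,0,0,0],[0,0,-0.7,0,0,0],[0,0,-0.7,0,0,0],[0,0,-0.7,0,0,0],[0,0,-0.7,0,0,0]]' 0.8 25
python3 - <<'E'
from plant import r
from h import *
f=r.grab_frame("side");cv2.imwrite("pics/s8.png",f["frame"][:,:,::-1])
cv2.imwrite("pics/s8z.png",cv2.resize(f["frame"][270:390,290:490,::-1],None,fx=4,fy=4,interpolation=cv2.INTER_CUBIC))
f=r.grab_frame("top");hsv=cv2.cvtColor(f["frame"],cv2.COLOR_RGB2HSV);m=cv2.inRange(hsv,(24,120,90),(34,255,255))
k,l,st,c=cv2.connectedComponentsWithStats(m)
print([(c[i],st[i,4],ray(f,c[i],.085)) for i in range(1,k) if 60<st[i,4]<400])
E
```

```text
time_s: 10.82
eef_pos: [0.4922, -0.2829, 0.3472]
eef_rot: [-0.001, 0.583, 0.813, -0.0]
wrist_force: [-0.3, -0.5, 0.4]
opening: 0.0752
[(array([181.0610687 , 225.45801527]), np.int32(131), array([0.54955084, 0.33888085, 0.085     ]))]
```

View pics/s8.png

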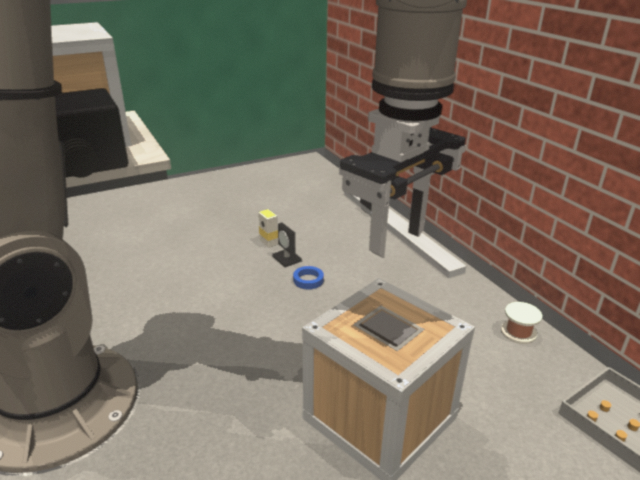

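View pics/s8z.png

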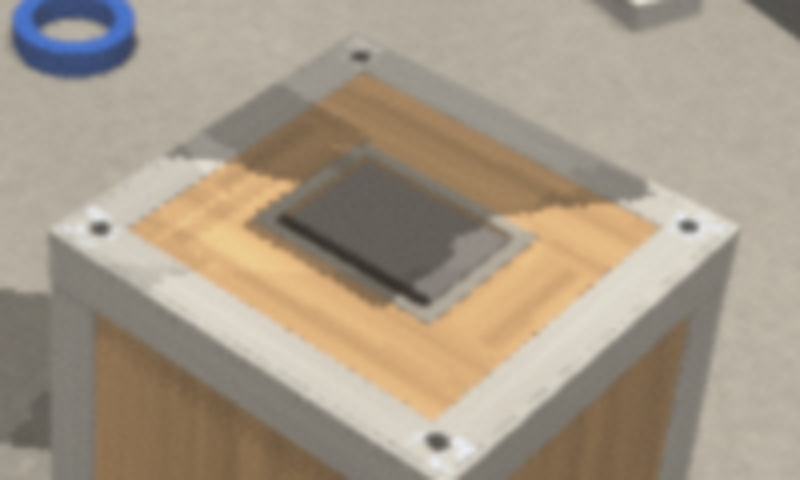

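The flap is shut and flush as at the start, with the zoomed slot at about (400,230). The yellow cassette is unmoved at (268,226), the cassette is out of sight inside, and the gripper is clear. I hand it in.

```bash
python3 -c "
from plant import r
print(r.close_job())"
```

```text
the job is handed in; nothing more can be done
None
```

I posted the blue-banded cassette into the returns box. I gripped it near the top across its 30 mm width and pushed it about 46 mm down through the flap. I then let go so it dropped in, raised the gripper clear and handed the job in at about 11 s.

- **Flap:** in the last side picture it looks shut and flush, as at the start. I had no direct reading of its angle, at the end or during the push. That it passed 0.8 rad is inferred from the depth pushed.
- **Exposed cassette:** it can't be seen inside the box. Before handing in, the wrist force was back near zero and the cassette was nowhere on the lid or bench.
- **Fresh cassette:** it stands upright, measured at (0.5496, 0.3389) m against (0.5496, 0.3388) m at the start.
- **Disagreements:** the cameras' measurements of the cassette differed by no more than about 2 mm, and no check failed.

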